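Sort the wooden toys into their trays

TASK

Sort the four wooden toys on the table: the two painted elephants (purple and orange) go in the green tray, the yellow horse in the blue tray, and the unpainted bare-wood elephant in the brown tray. Stand every toy upright on its feet on the floor of its tray, and leave the three paint jars standing where they are.

Things in the scene. Friction and masses are not known exactly. Their poses are not given: they have to be found in the camera images.
- purple_elephant_center (a point): Purple wooden toy elephant with a dark red blanket. 75 mm high. Body: flat-sided block 36 mm wide (y), x from -38 to +22 mm, 28 to 64 mm above the feet, to be gripped across y; whole toy x from -41 (tail) to +57 mm (trunk); ears x +15 to +39, 39 mm wide. This point: on the midline, 42 mm above the soles. x to the head, z up. Starts standing on the table, any yaw. About 0.12 kg.
- orange_elephant_center (a point): Orange wooden toy elephant with a green blanket. 75 mm high. Body: flat-sided block 36 mm wide (y), x from -38 to +22 mm, 28 to 64 mm above the feet, to be gripped across y; whole toy x from -41 (tail) to +57 mm (trunk); ears x +15 to +39, 39 mm wide. This point: on the midline, 42 mm above the soles. x to the head, z up. Starts standing on the table, any yaw. About 0.12 kg.
- bare_elephant_center (a point): Unpainted toy elephant of bare light wood, no blanket. 75 mm high. Body: flat-sided block 36 mm wide (y), x from -38 to +22 mm, 28 to 64 mm above the feet, to be gripped across y; whole toy x from -41 (tail) to +57 mm (trunk); ears x +15 to +39, 39 mm wide. This point: on the midline, 42 mm above the soles. x to the head, z up. Starts standing on the table, any yaw. About 0.12 kg.
- yellow_horse_center (a point): Yellow wooden toy horse with a dark red blanket, black mane. 90 mm high. Body: flat-sided block 32 mm wide (y), x from -38 to +22 mm, 34 to 64 mm above the feet, to be gripped across y; whole toy x from -45 (tail) to +57 mm (muzzle). This point: on the midline, 44 mm above the soles. x to the head, z up. Starts standing on the table, any yaw. About 0.11 kg.
- green_tray: Green plastic tray for painted elephants, roomy enough for two side by side along its long side, each with its length across the tray: 150 x 196 mm outside (x by y), 22 mm high, walls and floor 3 mm thick, open on top, fastened to the table. Origin: centre of its underside on the table; x along the short side, y along the long side, z up.
- blue_tray: Blue plastic tray for horses: 150 x 196 mm outside (x by y), 22 mm high, walls and floor 3 mm thick, open on top, fastened to the table. Origin: centre of its underside on the table; x along the short side, y along the long side, z up.
- brown_tray: Brown cardboard-coloured tray for unpainted toys: 150 x 196 mm outside (x by y), 22 mm high, walls and floor 3 mm thick, open on top, fastened to the table. Origin: centre of its underside on the table; x along the short side, y along the long side, z up.
- jar_a_mid (a point): Small closed paint jar with a white cap, 36 mm diameter, 45 mm high, loose, standing among the toys; a bystander to leave standing where it is. This point: its centre, 22.5 mm up.
- jar_b_mid (a point): Small closed paint jar with a black cap, 36 mm diameter, 45 mm high, loose, standing among the toys; a bystander to leave standing where it is. This point: its centre, 22.5 mm up.
- jar_c_mid (a point): Small closed paint jar with a red cap, 36 mm diameter, 45 mm high, loose, standing among the toys; a bystander to leave standing where it is. This point: its centre, 22.5 mm up.
There are look-alikes about, which are no part of the job. Leave any turquoise look-alike of the part that bears jar_b_mid alone. Several things have the shape of the green_tray; the one meant has the colours described above.

How it is judged:
At the end, for the whole second after the job is handed in: Painted elephants in the green tray, horse in the blue, bare elephant in the brown: each toy's point inside the walls, within 5 mm of its standing height on the tray floor, tilted under 0.15 rad, let go and at rest; each jar within 30 mm of its start, tilted under 0.3 rad (x of purple_elephant_center in the frame of green_tray between -0.07 and 0.07 m and y of purple_elephant_center in the frame of green_tray between -0.095 and 0.095 m and z of purple_elephant_center in the frame of green_tray between 0.04 and 0.05 m and angle between each of purple_elephant_center, orange_elephant_center, yellow_horse_center, bare_elephant_center's own z axis and vertical below 0.15 rad and linear speed of each of purple_elephant, orange_elephant, yellow_horse, bare_elephant below 0.02 m/s and angular speed of each of purple_elephant, orange_elephant, yellow_horse, bare_elephant below 0.2 rad/s and x of orange_elephant_center in the frame of green_tray between -0.07 and 0.07 m and y of orange_elephant_center in the frame of green_tray between -0.095 and 0.095 m and z of orange_elephant_center in the frame of green_tray between 0.04 and 0.05 m and x of yellow_horse_center in the frame of blue_tray between -0.07 and 0.07 m and y of yellow_horse_center in the frame of blue_tray between -0.095 and 0.095 m and z of yellow_horse_center in the frame of blue_tray between 0.042 and 0.052 m and x of bare_elephant_center in the frame of brown_tray between -0.07 and 0.07 m and y of bare_elephant_center in the frame of brown_tray between -0.095 and 0.095 m and z of bare_elephant_center in the frame of brown_tray between 0.04 and 0.05 m and distance of each of jar_a_mid, jar_b_mid, jar_c_mid from where it was at the start of the episode below 0.03 m and angle between each of jar_a_mid, jar_b_mid, jar_c_mid's own z axis and vertical below 0.3 rad); the robot touches nothing.
It fails at once if a paint jar is knocked over or pushed more than 30 mm (distance of any of jar_a_mid, jar_b_mid, jar_c_mid from where it was at the start of the episode above 0.03 m or angle between any of jar_a_mid, jar_b_mid, jar_c_mid's own z axis and vertical above 0.3 rad).
It also fails if it takes over 106 s, if anything falls off the work surface, if the arm or the gripper's body presses on something with over 40 N, if the wrist force passes 120 N, or if a joint passes its speed limit or range.

ROBOT

A 7-joint arm with a two-finger parallel gripper is mounted at the origin on the work surface. World frame = base frame: x ahead of the robot, y to its left, z up, the work surface at z = 0. Lengths are in m, angles in rad, forces in N, time in s.
With the tool pointing down it reaches from about 0.425 to 0.925 m from the base axis. Payload 6.8 kg.
Tool frame: the origin (TCP) lies midway between the tips of the shut fingers; the grasp point (between the pads) lies 19 mm behind it; z points along the fingers, y is the line along which they close (so a half turn about z gives the same grasp; the last joint's range is limited). The gripper opens to 85 mm and grips with 20 to 120 N. Pads are 22 mm wide; open, the fingers measure 114 mm over their backs; the gripper's body (76 mm by 85 mm) begins 54 mm behind the grasp point. The pads swing forward as they close: fully open they stand 13 mm farther back than shut.
Start: joints at [1.016, 0.477, 0.022, 1.555, -0.011, 1.109, -0.083], TCP at [0.292, -0.609, 0.231] pointing down, gripper open.
Joint ranges: [-2.96, 2.96], [-0.34, 2.1], [-1.41, 1.46], [0.24, 2.44], [-1.37, 4.51], [0.17, 1.92], [-2.96, 2.96]. Speed limits (rad/s): [2.39, 2.39, 3.14, 3.14, 3.14, 3.14, 3.14].

INTERFACE

Orientations are given as a rotation vector (axis times angle).
In Python, from bench import r gives the robot as it stands. The module is installed in compiled form; this text tells all that it offers.
- The arm moves only by the tool apply_moves, never from a script. Its argument "rows" is a list of rows, each a list of 6 numbers: the shift along the tool's x, y, z scaled (see below), then the turn, a rotation vector about the tool's x, y, z scaled (see below). A call has 1 to 5 rows; each row is the pose to reach, as a shift and turn from the pose commanded when the call began, along the tool's axes at that moment; what a row does not reach only later rows make up. The controller multiplies each number of a shift by 0.25 m and each number of a turn by 90 degrees. A row lasts 1/8 s, in which the tool goes at most 62.5 mm and 10.7 degrees, less where a joint would pass 70% of its speed; a pose out of reach is approached as far as the arm can. A call with a number of a shift or a turn outside -1 to 1 is refused whole. A call with a gripper value outside its range is refused whole. "claw" is the opening, from 0 (shut) to 1 (fully open), set as the call begins (left out, the last holds). The fingers move at their own pace and stop on an object; "newtons" is the grip in N (left out, the last holds). Time passes only in rows, so rows that repeat a pose let the fingers close. It gives the time, the measured TCP pose, the force, the opening and the grip force at its end, in the units of the state.
- r.get_obs(): the state, without advancing time (a new reading comes with each control period).
- r.grab_frame(name): name is "scene" or "top" or "wrist"; returns a dict with "pixels" (400x640x3 uint8, red, green, blue), "intrinsics" (3x3 intrinsics, pixels), "dist" ([k1, k2, p1, p2, k3] as OpenCV has them; the pictures are not rectified), "eye" and "attitude" of the camera in the world. Camera axes: x right, y up, looking along -z (the intrinsics and any distortion apply to the point x, -y, -z); pixel columns grow to the right and rows downward; lengths in m; the calibration is good to about 2 mm. A picture is of the moment at which its call begins. There is no depth.
- r.hand_in(): hands the job in; it is judged then, once.
Trained networks look in a picture, given as the dict that the camera call returned (one of the last four; its "shot" number tells which), for a name from the list of things; names that differ only in an ending like _2 or _b are one class to them, and where a whole thing is asked for, a point or a joint stands for the part that bears it (a point fixed in the world has none). Each returns a list of dicts, best first, with "conf" (0 to 1); they miss things now and then, are a little off and sometimes report something else, mostly with a low value. They report only what shows in the picture. A call takes as long as a camera call. They do not tell look-alikes from the thing itself.
- r.search_frame(picture, thing): "rect" ([left, top, width, height] in pixels, round what is visible of it).
- r.outline_of(picture, thing): "pixels" (400x640 bool, what is visible of it) and "rect" ([left, top, width, height] in pixels, round what is visible of it).
- r.landmark_of(picture, thing): "point" ([column, row] in pixels: a listed point, or the origin of a listed thing).
The state is a dict: "clock": time; "joints": joint angles; "qvel": joint speeds; "tau": joint torques, N m; "tcp_pos": TCP position; "orientation": TCP orientation; "contact_force": force on the tool from outside, world axes, zero at the start; "moment": the same for the moment, N m; "grip_width": finger opening in m; "gripper_force": force on a finger pad.
Only numpy, scipy, OpenCV 4.12 (cv2) and the standard library are available. Lean on these libraries where they do the work, as an engineer would, in place of code of your own. Each camera call takes 0.05 s, during which the arm holds its last target. There are 200 camera calls.

## Working session

There is one attempt and no reset: what is moved stays moved. The work goes in short steps, Python scripts to look and compute and a tool call to move; the robot and the scene stay as the last step left them, time stands still between calls to the robot, and variables do not carry over. Pictures are saved under pics/ and viewed, at most 14 in all, crops included, and the job is handed in when it is done.

Besides the shell and the picture viewer there is one more tool, called after ">>>" as name(argument=value, ...) on one line, values as JSON. apply_moves: Moves the arm, as the interface text tells. Its arguments: {"type":"object","properties":{"rows":{"type":"array","items":{"type":"array","items":{"type":"number"}}},"claw":{"type":"number"},"newtons":{"type":"number"}},"required":["rows"]}

```bash
mkdir -p pics
python3 - <<'E'
from bench import r
import cv2
o=r.get_obs();print(o)
for n in("top","scene"):
    f=r.grab_frame(n);cv2.imwrite(f"pics/{n}0.png",f["pixels"][:,:,::-1]);print(n,f["intrinsics"],f["dist"],f["eye"],f["attitude"],f.keys())
E
```

```text
{'clock': 0.0, 'joints': array([ 1.0158909 ,  0.47782619,  0.02235715,  1.55645721, -0.01150478,
        1.1093007 , -0.08310764]), 'qvel': array([-1.56231015e-03, -3.23026034e-04, -9.10323180e-04,  9.25213999e-04,
        3.85374521e-06, -4.25618539e-04,  7.46444835e-04]), 'tau': array([ 1.06214429e-05, -5.96446931e+01,  1.60798732e+00, -2.81203687e+01,
        1.24658074e-02,  9.39450605e-03, -1.25407081e-05]), 'tcp_pos': array([ 0.29137799, -0.60820871,  0.23030614]), 'orientation': array([-3.06178746e+00, -6.95616894e-01,  8.65457665e-04]), 'contact_force': array([-0.14185871, -0.64746575,  0.65764336]), 'moment': array([-0.0376765 ,  0.03532138, -0.02803391]), 'gripper_force': 0.0, 'grip_width': 0.08541207069530254}
top [[518.11925092   0.         326.99180659]
 [  0.         518.11925092 201.80226766]
 [  0.           0.           1.        ]] [0.05276846 0.         0.         0.         0.        ] [ 0.13442    -0.1833511   1.88824844] [ 0.14835786 -0.14225881 -1.56354533] dict_keys(['pixels', 'intrinsics', 'dist', 'eye', 'attitude', 'shot'])
scene [[473.70798976   0.         307.02004708]
 [  0.         473.70798976 197.07302705]
 [  0.           0.           1.        ]] [0.00890717 0.         0.         0.         0.        ] [ 1.35440405 -0.51269228  1.06374797] [0.64466531 0.43229364 1.12271103] dict_keys(['pixels', 'intrinsics', 'dist', 'eye', 'attitude', 'shot'])
```

View pics/top0.png

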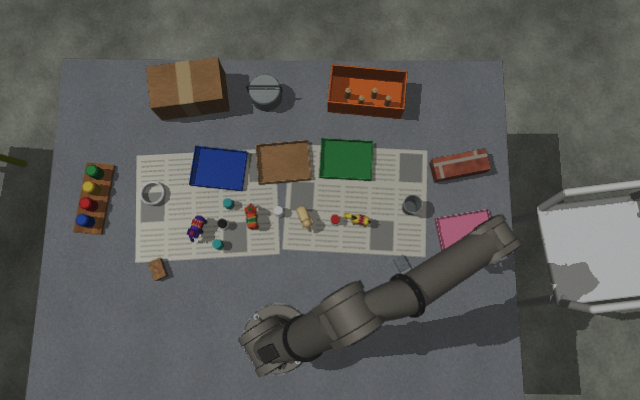

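View pics/scene0.png

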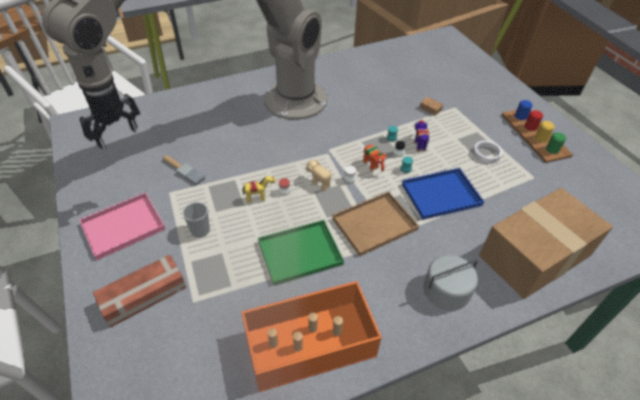

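The top view shows the purple elephant at (197,228), orange (252,217), bare (304,217) and the horse at (358,219). The jars are white (279,211), black (222,223) and red (336,219), with turquoise look-alikes at (228,203) and (218,244). The trays are blue (219,168), brown (284,162) and green (347,160).

```bash
cat > h.py <<'E'
from bench import r
import cv2, numpy as np
from scipy.spatial.transform import Rotation as R
def world(f,px,z):
    p=cv2.undistortPoints(np.array(px,float).reshape(-1,1,2),f["intrinsics"],np.array(f["dist"])).reshape(-1,2)
    d=np.c_[p[:,0],-p[:,1],-np.ones(len(p))]@R.from_rotvec(f["attitude"]).as_matrix().T
    e=np.array(f["eye"]);return e+d*((z-e[2])/d[:,2])[:,None]
def pix(f,P):
    c=(np.array(P,float).reshape(-1,3)-f["eye"])@R.from_rotvec(f["attitude"]).as_matrix()
    return cv2.projectPoints(c*[1,-1,-1],np.zeros(3),np.zeros(3),f["intrinsics"],np.array(f["dist"]))[0].reshape(-1,2)
T={"purple_elephant_center":.042,"orange_elephant_center":.042,"bare_elephant_center":.042,"yellow_horse_center":.044,"jar_a_mid":.0225,"jar_b_mid":.0225,"jar_c_mid":.0225,"green_tray":0,"blue_tray":0,"brown_tray":0}
def step(dx,dy,dz,yaw=0):
    """row numbers for a world shift (m) and a yaw about world z (rad)"""
    M=R.from_rotvec(r.get_obs()["orientation"])
    return M.inv().apply([dx,dy,dz])/.25, (M.inv().apply([0,0,yaw]))/(np.pi/2)
E
python3 - <<'E'
from h import *
f=r.grab_frame("top")
for n,z in T.items():
    for d in r.landmark_of(f,n)[:3]:
        print(n,"lm",round(d["conf"],2),np.round(d["point"]),np.round(world(f,d["point"],z)[0],3))
    if "tray" in n or "center" in n:
        for d in r.outline_of(f,n)[:2]:
            m=d["pixels"];ys,xs=np.nonzero(m);q=world(f,np.c_[xs,ys],.02 if "tray" in n else z)[:,:2]
            c,s,a=cv2.minAreaRect(q.astype(np.float32)*1000)
            print("   ol",round(d["conf"],2),d["rect"],np.round(c),np.round(s),round(a,1))
im=cv2.resize(f["pixels"][140:265,135:435],None,fx=2.66,fy=2.66,interpolation=cv2.INTER_CUBIC)
cv2.imwrite("pics/crop.png",im[:,:,::-1])
E
```

```text
purple_elephant_center lm 0.8 [199. 224.] [0.397 0.285 0.042]
   ol 0.78 [188.7, 217.2, 15.7, 23.6] [386. 293.] [46. 86.] 68.9
   ol 0.33 [250.7, 204.0, 8.0, 28.1] [428.  98.] [88. 36.] 1.8
orange_elephant_center lm 0.48 [250. 217.] [0.422 0.101 0.042]
   ol 0.65 [245.3, 202.6, 15.4, 28.8] [428. 100.] [95. 41.] 10.9
bare_elephant_center lm 0.57 [306. 217.] [ 0.425 -0.1    0.042]
   ol 0.82 [297.3, 205.7, 12.9, 25.8] [424. -93.] [94. 41.] 23.6
yellow_horse_center lm 0.74 [356. 218.] [ 0.423 -0.281  0.044]
   ol 0.55 [343.1, 209.9, 26.3, 16.4] [ 418. -280.] [97. 41.] 80.6
jar_a_mid lm 0.47 [279. 211.] [ 0.45  -0.     0.022]
jar_b_mid lm 0.49 [221. 225.] [0.396 0.208 0.022]
jar_b_mid lm 0.44 [197. 227.] [0.39  0.296 0.022]
jar_b_mid lm 0.41 [217. 244.] [0.33  0.22  0.022]
jar_c_mid lm 0.46 [339. 221.] [ 0.414 -0.218  0.022]
green_tray lm 0.95 [346. 160.] [ 0.647 -0.247  0.   ]
green_tray lm 0.58 [470. 231.] [ 0.382 -0.697  0.   ]
   ol 0.9 [437.7, 208.6, 47.3, 38.0] [ 390. -672.] [116. 201.] 12.2
   ol 0.7 [320.6, 139.7, 54.5, 39.1] [ 648. -245.] [200. 155.] 87.0
blue_tray lm 0.74 [219. 165.] [0.627 0.23  0.   ]
blue_tray lm 0.47 [357. 217.] [ 0.431 -0.288  0.   ]
   ol 0.82 [190.0, 142.4, 54.0, 50.6] [612. 231.] [204. 161.] 83.5
   ol 0.35 [298.7, 206.3, 12.4, 23.5] [426. -91.] [93. 36.] 26.7
brown_tray lm 0.69 [280. 164.] [ 0.631 -0.     0.   ]
   ol 0.61 [252.5, 138.4, 55.5, 43.6] [636.  -8.] [155. 199.] 5.3
```

View pics/crop.png

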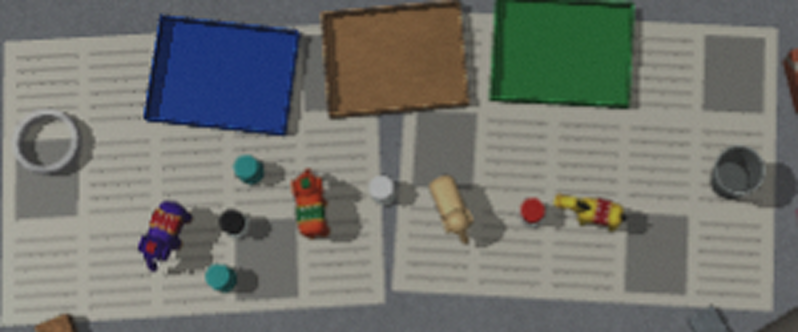

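```bash
cat >> h.py <<'E'
def yaw_now():
    x=R.from_rotvec(r.get_obs()["orientation"]).as_matrix()[:,0];return np.arctan2(x[1],x[0])
def plan(xyz,yaw,flip=None):
    """numbers of the row from here to TCP xyz, tool down, tool x along yaw (mod pi)"""
    o=r.get_obs();M=R.from_rotvec(o["orientation"])
    best=None
    for k in (0,1):
        y=yaw+k*np.pi;G=R.from_euler("z",y)*R.from_rotvec([np.pi,0,0])
        t=(M.inv()*G).as_rotvec()/(np.pi/2)
        if flip is not None and k!=flip: continue
        if best is None or np.linalg.norm(t)<np.linalg.norm(best): best=t
    s=M.inv().apply(np.array(xyz)-o["tcp_pos"])/.25
    print("t",round(o["clock"],2),"yaw",round(np.degrees(yaw_now()),1),"at",o["tcp_pos"].round(4),"q",o["joints"].round(2),"\n  row",s.round(4).tolist(),best.round(4).tolist())
E
python3 - <<'E'
from h import *
plan([.40,-.28,.26],np.radians(80))
E
```

```text
t 1.0 yaw 25.6 at [ 0.2916 -0.6087  0.2313] q [ 1.02  0.48  0.02  1.56 -0.01  1.11 -0.08] 
  row [0.9591, -0.9986, -0.1149] [-0.0, -0.0, -0.6044]
```

>>> apply_moves(rows=[[0.96,-0.998,-0.115,0,0,-0.6],[0.96,-0.998,-0.115,0,0,-0.6],[0.96,-0.998,-0.115,0,0,-0.6],[0.96,-0.998,-0.115,0,0,-0.6],[0.96,-0.998,-0.115,0,0,-0.6]])

```text
clock: 1.62
tcp_pos: [0.3899, -0.3112, 0.2577]
orientation: [2.412, 2.012, 0.0]
contact_force: [0.6, -0.2, 0.4]
grip_width: 0.0859
gripper_force: 0.0
```

>>> apply_moves(rows=[[0,0,0,0,0,0],[0,0,0,0,0,0]])

```text
clock: 1.88
tcp_pos: [0.3892, -0.3136, 0.2574]
orientation: [2.419, 2.003, -0.001]
contact_force: [0.6, -0.5, -1.4]
grip_width: 0.0854
gripper_force: 0.0
```

Run:
```python
from h import *
plan([.40,-.28,.26],np.radians(80))
f=r.grab_frame("wrist");cv2.imwrite("pics/w1.png",f["pixels"][:,:,::-1]);print(f["eye"],f["attitude"])
```

```text
t 1.88 yaw 79.3 at [ 0.3892 -0.3136  0.2574] q [ 0.8   0.18 -0.28  1.92  0.06  1.05  0.31] 
  row [0.1403, 0.0174, -0.0105] [0.0002, 0.0005, -0.0083]
[ 0.401589   -0.24636984  0.3993967 ] [-0.27327573  0.02431661 -0.18741729]
```

View pics/w1.png

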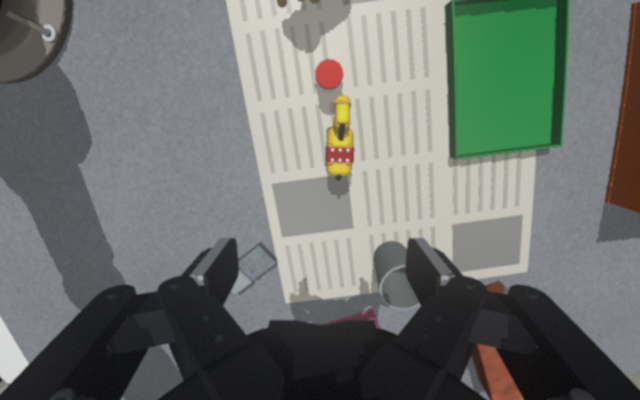

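The wrist view shows the horse from its muzzle (342,98) to its tail (338,178), with the red jar at (329,74) just ahead of the muzzle. The green tray is at (508,78).

```bash
cat >> h.py <<'E'
def look(f,n,z=None,k=1):
    z=T[n] if z is None else z
    for d in r.landmark_of(f,n)[:k]: print(n,"lm",round(d["conf"],2),np.round(d["point"],1),np.round(world(f,d["point"],z)[0],4))
    if "jar" in n: return
    for d in r.outline_of(f,n)[:k]:
        ys,xs=np.nonzero(d["pixels"]);q=world(f,np.c_[xs,ys],.022 if "tray" in n else .062)[:,:2]*1000
        c,s,a=cv2.minAreaRect(q.astype(np.float32))
        q0=q-q.mean(0);w,v=np.linalg.eigh(q0.T@q0)
        print("  ol",round(d["conf"],2),np.round(d["rect"]),"rect",np.round(c),np.round(s),round(a,1),"mean",q.mean(0).round(),"pca",round(np.degrees(np.arctan2(v[1,1],v[0,1])),1))
E
python3 - <<'E'
from h import *
f=r.grab_frame("wrist")
for n in("yellow_horse_center","jar_c_mid","green_tray"): look(f,n)
w=world(f,[[342,98],[338,178],[313.5,140],[340,176],[341,132],[353,152],[327,153]],.064);print(w.round(4))
E
```

```text
yellow_horse_center lm 0.79 [337.6 147.7] [ 0.4135 -0.2908  0.044 ]
  ol 0.98 [324.  96.  32.  83.] rect [ 418. -278.] [96. 36.] 79.3 mean [ 417. -281.] pca 77.5
jar_c_mid lm 0.84 [329.8  72.9] [ 0.421  -0.2004  0.0225]
green_tray lm 0.95 [502.5  76.7] [ 0.6504 -0.243   0.    ]
  ol 0.6 [445.   1. 126. 159.] rect [ 644. -245.] [194. 160.] 86.9 mean [ 642. -243.] pca 95.1
[[ 0.4275 -0.2343  0.064 ]
 [ 0.407  -0.3243  0.064 ]
 [ 0.3868 -0.2742  0.064 ]
 [ 0.4098 -0.3223  0.064 ]
 [ 0.4199 -0.2712  0.064 ]
 [ 0.4298 -0.2967  0.064 ]
 [ 0.3995 -0.2921  0.064 ]]
```

Run:
```python
from h import *
plan([.415,-.293,.030],np.radians(78))
```

```text
t 2.23 yaw 79.2 at [ 0.389  -0.3137  0.2569] q [ 0.8   0.18 -0.28  1.92  0.06  1.05  0.31] 
  row [0.1008, 0.0868, 0.9077] [-0.0002, -0.0001, 0.0135]
```

>>> apply_moves(rows=[[0.1,0.087,0.1,0,0,0.013],[0.1,0.087,0.3,0,0,0.013],[0.1,0.087,0.5,0,0,0.013],[0.1,0.087,0.6,0,0,0.013],[0.1,0.087,0.6,0,0,0.013]])

```text
clock: 2.85
tcp_pos: [0.414, -0.292, 0.1054]
orientation: [-2.436, -1.977, 0.002]
contact_force: [-0.2, -0.3, 1.1]
grip_width: 0.0854
gripper_force: 0.0
```

Run:
```python
from h import *
plan([.415,-.293,.030],np.radians(78))
f=r.grab_frame("wrist");cv2.imwrite("pics/w2.png",f["pixels"][:,:,::-1])
```

```text
t 2.85 yaw 78.1 at [ 0.414  -0.292   0.1054] q [ 0.72  0.39 -0.28  2.05  0.16  0.73  0.14] 
  row [-0.0037, 0.0058, 0.3016] [-0.0026, -0.001, 0.0013]
```

View pics/w2.png

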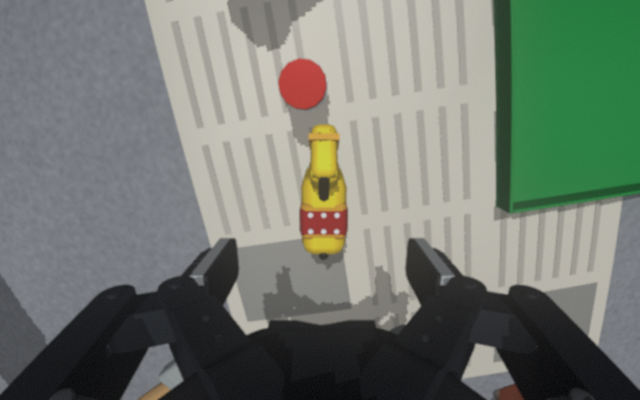

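The horse is centred between the fingers (column 324, fingers at 222 and 422) and straight, so I descend and grip.

>>> apply_moves(rows=[[-0.004,0.006,0.15,0,0,0],[-0.004,0.006,0.3,0,0,0],[-0.004,0.006,0.3,0,0,0],[-0.004,0.006,0.3,0,0,0]])

```text
clock: 3.4
tcp_pos: [0.4179, -0.2946, 0.034]
orientation: [2.437, 1.978, 0.001]
contact_force: [-0.3, 0.0, 0.5]
grip_width: 0.0852
gripper_force: 0.0
```

>>> apply_moves(rows=[[0,0,0,0,0,0],[0,0,0,0,0,0],[0,0,0,0,0,0],[0,0,0,0,0,0],[0,0,0,0,0,0]], claw=0, newtons=40)

```text
clock: 4.03
tcp_pos: [0.4169, -0.2941, 0.0328]
orientation: [2.438, 1.98, -0.0]
contact_force: [-1.2, 0.6, 6.6]
grip_width: 0.0313
gripper_force: 43.8
```

>>> apply_moves(rows=[[0,0,-0.2,0,0,0],[0,0,-0.45,0,0,0],[0,0,-0.65,0,0,0],[0,0,-0.65,0,0,0]])

```text
clock: 4.53
tcp_pos: [0.4189, -0.2951, 0.1986]
orientation: [2.433, 1.975, 0.004]
contact_force: [-0.0, -0.5, -3.3]
grip_width: 0.0316
gripper_force: 42.9
```

Run:
```python
from h import *
print(r.get_obs()["grip_width"])
plan([.5,-.05,.2],np.radians(83))
plan([.60,.231,.2],np.radians(83))
```

```text
0.03161092716173343
t 4.53 yaw 78.1 at [ 0.4189 -0.2951  0.1986] q [ 0.76  0.26 -0.31  1.96  0.1   0.92  0.19] 
  row [1.026, 0.1159, -0.0079] [0.0046, 0.0021, -0.0541]
t 4.53 yaw 78.1 at [ 0.4189 -0.2951  0.1986] q [ 0.76  0.26 -0.31  1.96  0.1   0.92  0.19] 
  row [2.2082, 0.2761, -0.0102] [0.0046, 0.0021, -0.0541]
```

>>> apply_moves(rows=[[0.2,0.03,0,0,0,-0.01],[0.4,0.05,0,0,0,-0.02],[0.6,0.08,0,0,0,-0.04],[0.8,0.1,0,0,0,-0.054],[1,0.12,0,0,0,-0.054]])

```text
clock: 5.15
tcp_pos: [0.4966, -0.0538, 0.1931]
orientation: [-2.351, -2.081, 0.003]
contact_force: [0.2, 0.1, -1.2]
grip_width: 0.0313
gripper_force: 42.8
```

>>> apply_moves(rows=[[0.2,0.03,0,0,0,0],[0.4,0.06,0,0,0,0],[0.6,0.09,0,0,0,0],[0.8,0.12,0,0,0,0],[1,0.15,0,0,0,0]])

```text
clock: 5.78
tcp_pos: [0.5644, 0.1893, 0.1927]
orientation: [-2.352, -2.081, 0.004]
contact_force: [-0.0, -0.5, -1.1]
grip_width: 0.0316
gripper_force: 42.8
```

>>> apply_moves(rows=[[0,0,0,0,0,0],[0,0,0,0,0,0]])

```text
clock: 6.02
tcp_pos: [0.5641, 0.1875, 0.1929]
orientation: [-2.352, -2.082, 0.005]
contact_force: [-0.5, -0.5, -1.7]
grip_width: 0.0313
gripper_force: 42.9
```

Run:
```python
from h import *
f=r.grab_frame("wrist");look(f,"blue_tray");look(f,"orange_elephant_center")
f=r.grab_frame("top");look(f,"blue_tray")
print(r.get_obs()["grip_width"])
plan([.618,.231,.2],np.radians(83))
```

```text
blue_tray lm 0.73 [362.  130.1] [0.616  0.2316 0.    ]
  ol 0.82 [292.  31. 149. 186.] rect [613. 231.] [196. 150.] 83.6 mean [624. 248.] pca 106.8
orange_elephant_center lm 0.56 [209.4 267.4] [0.4206 0.1003 0.042 ]
blue_tray lm 0.58 [217.7 167.8] [0.6168 0.2344 0.    ]
  ol 0.64 [191. 147.  55.  41.] rect [618. 229.] [116. 234.] 15.7 mean [621. 208.] pca 115.7
0.03126333795169399
t 6.42 yaw 82.9 at [0.5651 0.1876 0.1948] q [-0.02  0.43 -0.53  1.76  0.25  1.01 -0.77] 
  row [0.1982, 0.1885, -0.0208] [0.0002, 0.0001, -0.0006]
```

>>> apply_moves(rows=[[0.148,0.175,0,0,0,0],[0.148,0.175,0.2,0,0,0],[0.148,0.175,0.4,0,0,0],[0.148,0.175,0.55,0,0,0],[0.148,0.175,0.55,0,0,0]])

```text
clock: 7.05
tcp_pos: [0.6108, 0.2183, 0.0542]
orientation: [-2.351, -2.08, 0.01]
contact_force: [0.3, 0.1, -0.9]
grip_width: 0.0314
gripper_force: 42.8
```

Run:
```python
from h import *
plan([.613,.219,.037],np.radians(83))
```

```text
t 7.05 yaw 83.0 at [0.6108 0.2183 0.0542] q [-0.12  0.68 -0.45  1.72  0.38  0.84 -0.86] 
  row [0.0042, 0.0088, 0.0687] [-0.0035, 0.0021, -0.0]
```

>>> apply_moves(rows=[[0,0,0.03,0,0,0],[0,0,0.066,0,0,0],[0,0,0.066,0,0,0],[0,0,0.066,0,0,0]])

```text
clock: 7.55
tcp_pos: [0.6134, 0.2198, 0.0413]
orientation: [2.353, 2.081, 0.001]
contact_force: [-0.0, -0.8, -0.6]
grip_width: 0.0314
gripper_force: 42.9
```

>>> apply_moves(rows=[[0,0,0.01,0,0,0],[0,0,0.02,0,0,0],[0,0,0.02,0,0,0],[0,0,0.02,0,0,0]])

```text
clock: 8.05
tcp_pos: [0.6131, 0.2197, 0.0359]
orientation: [2.353, 2.082, 0.0]
contact_force: [-0.2, -0.4, 1.7]
grip_width: 0.0316
gripper_force: 43.1
```

>>> apply_moves(rows=[[0,0,0,0,0,0],[0,0,0,0,0,0],[0,0,0,0,0,0],[0,0,0,0,0,0]], claw=1)

```text
clock: 8.55
tcp_pos: [0.613, 0.2197, 0.0356]
orientation: [2.353, 2.082, 0.0]
contact_force: [0.7, -0.1, 0.8]
grip_width: 0.0854
gripper_force: 0.0
```

>>> apply_moves(rows=[[0,0,-0.15,0,0,0],[0,0,-0.4,0,0,0],[0,0,-0.65,0,0,0],[0,0,-0.7,0,0,0]])

```text
clock: 9.05
tcp_pos: [0.6152, 0.2212, 0.2161]
orientation: [2.351, 2.08, 0.013]
contact_force: [-0.8, 0.2, 0.1]
grip_width: 0.0853
gripper_force: 0.0
```

Run:
```python
from h import *
f=r.grab_frame("wrist");look(f,"yellow_horse_center",.047)
f=r.grab_frame("top");look(f,"orange_elephant_center")
plan([.43,.1,.22],np.radians(8))
```

```text
yellow_horse_center lm 0.77 [317.7 173.1] [0.6127 0.227  0.047 ]
  ol 0.84 [302. 125.  33.  87.] rect [613. 235.] [96. 33.] 83.6 mean [614. 232.] pca 82.7
t 9.35 yaw 83.0 at [0.6119 0.219  0.2083] q [-0.07  0.51 -0.52  1.61  0.27  1.1  -0.78] 
  row [-0.561, -0.6644, -0.0437] [-0.001, 0.0025, 0.8335]
```

>>> apply_moves(rows=[[-0.11,-0.13,-0.04,0,0,0.12],[-0.22,-0.26,-0.04,0,0,0.24],[-0.33,-0.39,-0.04,0,0,0.36],[-0.45,-0.53,-0.04,0,0,0.48],[-0.56,-0.664,-0.044,0,0,0.59]])

```text
clock: 9.98
tcp_pos: [0.429, 0.0997, 0.2201]
orientation: [-3.038, -0.801, 0.005]
contact_force: [0.7, -0.0, 0.3]
grip_width: 0.0854
gripper_force: 0.0
```

>>> apply_moves(rows=[[0,0,0,0,0,0.12],[0,0,0,0,0,0.24],[0,0,0,0,0,0.24],[0,0,0,0,0,0.24]])

```text
clock: 10.48
tcp_pos: [0.4308, 0.1009, 0.221]
orientation: [3.133, 0.233, -0.002]
contact_force: [1.0, -0.6, 0.4]
grip_width: 0.0855
gripper_force: 0.0
```

Run:
```python
from h import *
f=r.grab_frame("wrist");cv2.imwrite("pics/w3.png",f["pixels"][:,:,::-1])
for n in ("orange_elephant_center","jar_a_mid","jar_b_mid"):look(f,n)
plan([.413,.1,.022],np.radians(8))
```

```text
orange_elephant_center lm 0.58 [321.2 181. ] [0.424  0.1004 0.042 ]
  ol 0.6 [306. 136.  36.  84.] rect [433.  99.] [93. 39.] 7.7 mean [431.  99.] pca -172.4
jar_b_mid lm 0.72 [251.7 118.9] [0.4811 0.1908 0.0225]
t 10.72 yaw 8.4 at [0.4312 0.1009 0.2215] q [-0.03  0.13 -0.36  2.07  0.05  0.95 -1.85] 
  row [-0.0724, -0.007, 0.7981] [-0.0, 0.0001, 0.004]
```

View pics/w3.png

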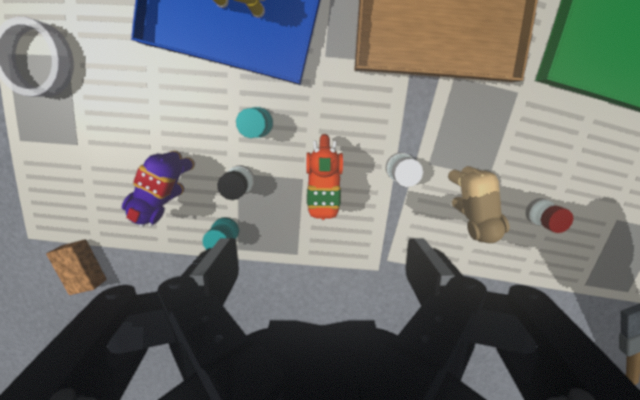

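Orange lies at column 323, with its trunk at row 137 and blanket at row 203. The white jar (404,170) and a turquoise jar (252,123) are to either side. It is nearly centred, so I go down halfway and check.

>>> apply_moves(rows=[[-0.072,-0.007,0,0,0,0],[-0.072,-0.007,0.2,0,0,0],[-0.072,-0.007,0.4,0,0,0],[-0.072,-0.007,0.44,0,0,0],[-0.072,-0.007,0.44,0,0,0]])

```text
clock: 11.35
tcp_pos: [0.4128, 0.1002, 0.1121]
orientation: [3.133, 0.228, -0.001]
contact_force: [0.4, -0.2, -0.3]
grip_width: 0.0858
gripper_force: 0.0
```

Run:
```python
from h import *
f=r.grab_frame("wrist");cv2.imwrite("pics/w4.png",f["pixels"][:,:,::-1])
for n in ("orange_elephant_center","jar_a_mid"):look(f,n)
plan([.413,.1,.028],np.radians(8))
```

```text
orange_elephant_center lm 0.66 [329.8 195.3] [0.4209 0.095  0.042 ]
  ol 0.96 [299. 119.  60. 129.] rect [432.  98.] [92. 40.] 9.2 mean [431.  99.] pca -172.4
jar_a_mid lm 0.76 [442.2 171.3] [0.4496 0.0037 0.0225]
t 11.55 yaw 8.3 at [0.4143 0.1004 0.1132] q [-0.07  0.26 -0.36  2.22  0.15  0.68 -1.95] 
  row [-0.0064, 0.001, 0.3409] [-0.0002, -0.002, 0.0033]
```

View pics/w4.png

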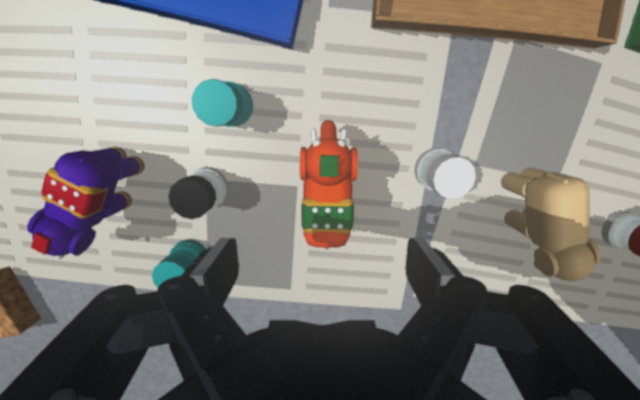

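>>> apply_moves(rows=[[0,0.012,0.1,0,0,0],[0,0.012,0.2,0,0,0],[0,0.012,0.3,0,0,0],[0,0.012,0.345,0,0,0],[0,0.012,0.345,0,0,0]])

```text
clock: 12.18
tcp_pos: [0.4137, 0.0972, 0.0256]
orientation: [3.133, 0.228, -0.0]
contact_force: [-0.5, 0.3, -0.1]
grip_width: 0.0853
gripper_force: 0.0
```

>>> apply_moves(rows=[[0,0,0,0,0,0],[0,0,0,0,0,0],[0,0,0,0,0,0],[0,0,0,0,0,0],[0,0,0,0,0,0]], claw=0, newtons=40)

```text
clock: 12.8
tcp_pos: [0.4141, 0.0971, 0.0261]
orientation: [3.133, 0.227, 0.002]
contact_force: [-1.1, -1.0, 5.8]
grip_width: 0.0357
gripper_force: 39.4
```

>>> apply_moves(rows=[[0,0,-0.2,0,0,0],[0,0,-0.45,0,0,0],[0,0,-0.68,0,0,0],[0,0,-0.68,0,0,0]])

```text
clock: 13.3
tcp_pos: [0.4163, 0.0979, 0.1996]
orientation: [-3.132, -0.227, -0.014]
contact_force: [0.2, 0.4, -1.5]
grip_width: 0.0358
gripper_force: 41.0
```

Run:
```python
from h import *
plan([.63,-.2,.2],np.radians(-3))
```

```text
t 13.3 yaw 8.3 at [0.4163 0.0979 0.1996] q [-0.    0.13 -0.4   2.13  0.07  0.88 -1.87] 
  row [0.6744, 1.3022, 0.004] [-0.0009, -0.0059, 0.1253]
```

>>> apply_moves(rows=[[0.13,0.2,0,0,0,0.03],[0.26,0.4,0,0,0,0.06],[0.39,0.6,0,0,0,0.1],[0.52,0.8,0,0,0,0.125],[0.55,1,0,0,0,0.125]])

```text
clock: 13.92
tcp_pos: [0.5867, -0.1313, 0.1933]
orientation: [-3.14, 0.08, 0.003]
contact_force: [1.2, -0.2, -1.6]
grip_width: 0.0359
gripper_force: 40.8
```

>>> apply_moves(rows=[[0,0.1,0,0,0,0],[0,0.1,0,0,0,0],[0,0.1,0,0,0,0]])

```text
clock: 14.3
tcp_pos: [0.5838, -0.1538, 0.1942]
orientation: [-3.139, 0.079, 0.003]
contact_force: [-1.0, -0.4, -1.8]
grip_width: 0.0358
gripper_force: 40.8
```

Run:
```python
from h import *
f=r.grab_frame("wrist");look(f,"green_tray");cv2.imwrite("pics/w5.png",f["pixels"][:,:,::-1])
plan([.634,-.189,.030],np.radians(-3))
```

```text
green_tray lm 0.64 [399.6 115.8] [ 0.6457 -0.2464  0.    ]
  ol 0.66 [272. 125. 103. 199.] rect [ 512. -152.] [120. 258.] 89.9 mean [ 513. -150.] pca 177.0
t 14.45 yaw -2.8 at [ 0.5844 -0.1536  0.1952] q [ 0.3   0.41 -0.19  1.76  0.09  0.99 -1.54] 
  row [0.2054, 0.1323, 0.6605] [-0.0004, 0.0003, 0.0022]
```

View pics/w5.png

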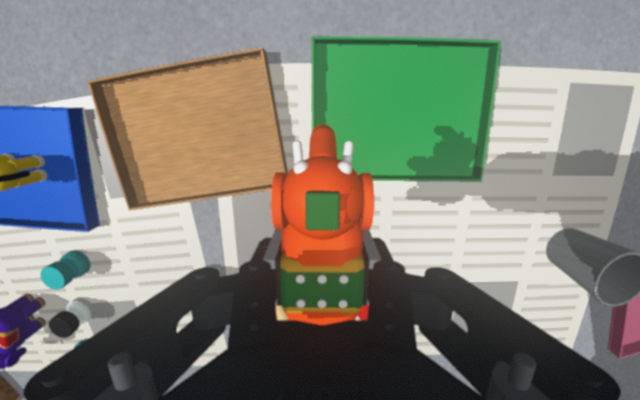

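The green tray spans (312,38)–(500,180), with its landmark at (400,116). Orange is held squarely.

>>> apply_moves(rows=[[0.1,0.07,0,0,0,0],[0.2,0.135,0.1,0,0,0],[0.2,0.135,0.3,0,0,0],[0.2,0.135,0.5,0,0,0],[0.2,0.135,0.61,0,0,0]])

```text
clock: 15.08
tcp_pos: [0.6312, -0.19, 0.04]
orientation: [-3.139, 0.078, 0.006]
contact_force: [-0.2, -0.1, -0.9]
grip_width: 0.0357
gripper_force: 40.9
```

>>> apply_moves(rows=[[0,0,0.02,0,0,0],[0,0,0.045,0,0,0],[0,0,0.045,0,0,0],[0,0,0.045,0,0,0]])

```text
clock: 15.58
tcp_pos: [0.6334, -0.1919, 0.0329]
orientation: [3.14, -0.081, 0.003]
contact_force: [1.2, -0.6, -1.5]
grip_width: 0.0359
gripper_force: 40.8
```

>>> apply_moves(rows=[[0,0,0.008,0,0,0],[0,0,0.015,0,0,0],[0,0,0.015,0,0,0]])

```text
clock: 15.95
tcp_pos: [0.633, -0.1918, 0.0291]
orientation: [3.14, -0.081, 0.001]
contact_force: [-2.9, 0.8, 6.2]
grip_width: 0.0356
gripper_force: 41.7
```

>>> apply_moves(rows=[[0,0,0,0,0,0],[0,0,0,0,0,0],[0,0,0,0,0,0],[0,0,0,0,0,0]], claw=1)

```text
clock: 16.45
tcp_pos: [0.6326, -0.1917, 0.0278]
orientation: [-3.141, 0.081, 0.0]
contact_force: [-1.4, -0.1, -1.5]
grip_width: 0.0853
gripper_force: 0.0
```

>>> apply_moves(rows=[[0,0,-0.15,0,0,0],[0,0,-0.4,0,0,0],[0,0,-0.65,0,0,0],[0,0,-0.75,0,0,0],[0,0,-0.75,0,0,0]])

```text
clock: 17.08
tcp_pos: [0.634, -0.192, 0.2182]
orientation: [3.139, -0.081, 0.008]
contact_force: [0.2, -0.2, -0.4]
grip_width: 0.0855
gripper_force: 0.0
```

Run:
```python
from h import *
f=r.grab_frame("wrist");look(f,"orange_elephant_center",.045);look(f,"green_tray")
plan([.43,-.1,.22],np.radians(23))
```

```text
orange_elephant_center lm 0.85 [321.9 171.4] [ 0.6408 -0.1928  0.045 ]
  ol 0.9 [303. 122.  38.  88.] rect [ 650. -193.] [41. 93.] 87.5 mean [ 648. -192.] pca 176.0
green_tray lm 0.79 [364.2 157.7] [ 0.6471 -0.2471  0.    ]
  ol 0.93 [576. 275.  61.  87.] rect [ 371. -626.] [182. 100.] 18.2 mean [ 385. -631.] pca -152.8
t 17.32 yaw -2.9 at [ 0.6317 -0.1915  0.2135] q [ 0.32  0.48 -0.17  1.6   0.09  1.08 -1.49] 
  row [-0.8245, -0.3239, -0.0234] [-0.0009, 0.0019, -0.2883]
```

>>> apply_moves(rows=[[-0.16,-0.06,-0.02,0,0,-0.06],[-0.33,-0.13,-0.02,0,0,-0.12],[-0.5,-0.2,-0.02,0,0,-0.18],[-0.67,-0.26,-0.02,0,0,-0.24],[-0.82,-0.324,-0.023,0,0,-0.288]])

```text
clock: 17.95
tcp_pos: [0.4299, -0.0997, 0.2201]
orientation: [-3.077, -0.629, 0.003]
contact_force: [0.1, -0.1, -0.4]
grip_width: 0.0858
gripper_force: 0.0
```

>>> apply_moves(rows=[[0,0,0.1,0,0,0],[0,0,0.25,0,0,0],[0,0,0.3,0,0,0],[0,0,0.3,0,0,0]])

```text
clock: 18.45
tcp_pos: [0.4315, -0.1001, 0.1454]
orientation: [-3.077, -0.626, 0.004]
contact_force: [0.2, -0.8, -0.6]
grip_width: 0.085
gripper_force: 0.0
```

Run:
```python
from h import *
f=r.grab_frame("wrist");look(f,"bare_elephant_center");look(f,"jar_a_mid");cv2.imwrite("pics/w6.png",f["pixels"][:,:,::-1])
plan([.438,-.087,.027],np.radians(23))
```

```text
bare_elephant_center lm 0.98 [309.6 190.6] [ 0.429  -0.0892  0.042 ]
  ol 0.92 [289. 147.  44. 105.] rect [425. -92.] [88. 39.] 21.1 mean [427. -91.] pca -157.7
jar_a_mid lm 0.96 [228.6 128.6] [4.493e-01 3.000e-04 2.250e-02]
t 18.65 yaw 23.0 at [ 0.433  -0.1004  0.1472] q [ 0.37  0.23 -0.32  2.15  0.1   0.77 -1.18] 
  row [0.0386, -0.0419, 0.4806] [0.0007, -0.001, -0.0004]
```

View pics/w6.png

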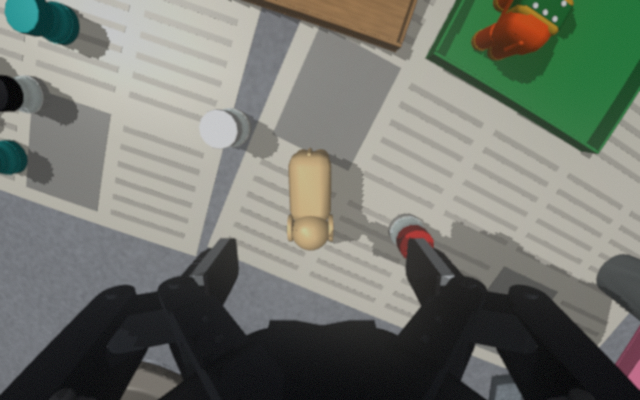

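The bare elephant is at column 310, rump at row 150 and head at row 235. The white jar (222,128) and red jar (412,235) are clear of the finger paths.

>>> apply_moves(rows=[[0.037,-0.042,0,0,0,0.01],[0.037,-0.042,0.2,0,0,0.01],[0.037,-0.042,0.4,0,0,0.01],[0.037,-0.042,0.48,0,0,0.01],[0.037,-0.042,0.48,0,0,0.01]])

```text
clock: 19.27
tcp_pos: [0.4361, -0.0869, 0.0256]
orientation: [-3.083, -0.602, 0.003]
contact_force: [0.4, -0.0, 0.0]
grip_width: 0.0852
gripper_force: 0.0
```

>>> apply_moves(rows=[[0,0,0,0,0,0],[0,0,0,0,0,0],[0,0,0,0,0,0],[0,0,0,0,0,0],[0,0,0,0,0,0]], claw=0)

```text
clock: 19.9
tcp_pos: [0.4373, -0.0871, 0.0272]
orientation: [3.083, 0.601, 0.003]
contact_force: [-2.0, -0.2, 7.0]
grip_width: 0.0355
gripper_force: 39.7
```

>>> apply_moves(rows=[[0,0,-0.2,0,0,0],[0,0,-0.45,0,0,0],[0,0,-0.68,0,0,0],[0,0,-0.68,0,0,0]])

```text
clock: 20.4
tcp_pos: [0.4394, -0.0874, 0.2007]
orientation: [3.08, 0.6, 0.014]
contact_force: [-1.1, -0.0, -2.2]
grip_width: 0.0359
gripper_force: 41.1
```

Run:
```python
from h import *
f=r.grab_frame("wrist");look(f,"brown_tray")
plan([.648,-.006,.2],np.radians(10))
```

```text
brown_tray lm 0.36 [ 67.3 112.4] [0.3952 0.2255 0.    ]
  ol 0.81 [212.   0. 202.  70.] rect [573. -24.] [ 71. 205.] 22.0 mean [588. -33.] pca 105.2
t 20.55 yaw 22.1 at [ 0.4354 -0.087   0.1952] q [ 0.38  0.16 -0.35  2.1   0.07  0.89 -1.2 ] 
  row [0.9099, 0.019, -0.0205] [-0.0003, 0.001, 0.134]
```

>>> apply_moves(rows=[[0.2,0,0,0,0,0.05],[0.4,0.01,0,0,0,0.1],[0.6,0.01,0,0,0,0.14],[0.7,0.02,0,0,0,0.18],[0.7,0.02,0,0,0,0.18]])

```text
clock: 21.18
tcp_pos: [0.6005, -0.0245, 0.1932]
orientation: [-3.136, -0.164, 0.006]
contact_force: [0.0, 0.3, -2.3]
grip_width: 0.036
gripper_force: 41.0
```

Run:
```python
from h import *
f=r.grab_frame("wrist");look(f,"brown_tray")
f=r.grab_frame("scene");look(f,"brown_tray")
plan([.650,-.003,.031],np.radians(6))
```

```text
brown_tray lm 0.68 [310.5 140.8] [ 0.6365 -0.0074  0.    ]
  ol 0.96 [216.  67. 191. 138.] rect [638. -10.] [150. 196.] 5.5 mean [645.  -9.] pca 96.3
brown_tray lm 0.65 [372.  224.2] [ 0.6362 -0.0149  0.    ]
  ol 0.66 [335. 193.  85.  63.] rect [649. -12.] [162. 206.] 5.5 mean [651. -14.] pca 95.0
t 21.48 yaw 5.8 at [ 0.5995 -0.0265  0.1958] q [ 0.18  0.41 -0.31  1.76  0.15  1.   -1.66] 
  row [0.2111, -0.0732, 0.6591] [0.0002, 0.0007, -0.0017]
```

>>> apply_moves(rows=[[0.22,-0.058,0,0,0,0],[0.22,-0.058,0.15,0,0,0],[0.22,-0.058,0.35,0,0,0],[0.22,-0.058,0.55,0,0,0],[0.22,-0.058,0.62,0,0,0]])

```text
clock: 22.1
tcp_pos: [0.6512, -0.0065, 0.0383]
orientation: [3.137, 0.161, -0.008]
contact_force: [0.1, -1.0, -1.0]
grip_width: 0.0358
gripper_force: 40.9
```

>>> apply_moves(rows=[[0,0,0.02,0,0,0],[0,0,0.03,0,0,0],[0,0,0.03,0,0,0],[0,0,0.03,0,0,0]])

```text
clock: 22.6
tcp_pos: [0.6546, -0.0058, 0.035]
orientation: [3.137, 0.161, 0.003]
contact_force: [-1.1, -0.3, -0.6]
grip_width: 0.0359
gripper_force: 40.9
```

Target is 0.0302, so 5 mm more.

>>> apply_moves(rows=[[0,0,0.01,0,0,0],[0,0,0.02,0,0,0],[0,0,0.02,0,0,0]])

```text
clock: 22.98
tcp_pos: [0.6541, -0.0058, 0.0303]
orientation: [3.137, 0.161, 0.001]
contact_force: [-4.0, -0.1, 12.1]
grip_width: 0.0359
gripper_force: 42.4
```

>>> apply_moves(rows=[[0,0,0,0,0,0],[0,0,0,0,0,0],[0,0,0,0,0,0],[0,0,0,0,0,0]], claw=1)

```text
clock: 23.48
tcp_pos: [0.6537, -0.0057, 0.0285]
orientation: [-3.137, -0.161, 0.0]
contact_force: [1.0, -0.3, 0.1]
grip_width: 0.0855
gripper_force: 0.0
```

>>> apply_moves(rows=[[0,0,-0.15,0,0,0],[0,0,-0.4,0,0,0],[0,0,-0.65,0,0,0],[0,0,-0.75,0,0,0],[0,0,-0.75,0,0,0]])

```text
clock: 24.1
tcp_pos: [0.6552, -0.0057, 0.2189]
orientation: [3.137, 0.161, 0.008]
contact_force: [0.1, 0.0, -0.9]
grip_width: 0.0856
gripper_force: 0.0
```

Run:
```python
from h import *
f=r.grab_frame("wrist");look(f,"bare_elephant_center",.045);look(f,"purple_elephant_center")
plan([.40,.285,.22],np.radians(-25))
```

```text
bare_elephant_center lm 0.85 [321.1 183.8] [ 0.6474 -0.0058  0.045 ]
  ol 0.56 [305. 152.  35.  80.] rect [641.  -7.] [88. 39.] 6.8 mean [642.  -7.] pca -173.2
t 24.35 yaw 5.9 at [ 0.6528 -0.0059  0.2142] q [ 0.14  0.48 -0.31  1.61  0.16  1.08 -1.68] 
  row [-0.8866, -1.2611, -0.0201] [0.0004, 0.002, 0.3431]
```

The bare elephant stands in the brown tray. For purple I'll turn the tool the other way, to yaw 155°, to keep joint 7 away from its limit.

>>> apply_moves(rows=[[-0.18,-0.2,0,0,0,-0.11],[-0.36,-0.4,0,0,0,-0.22],[-0.54,-0.6,0,0,0,-0.33],[-0.7,-0.8,0,0,0,-0.44],[-0.8,-1,0,0,0,-0.55]])

```text
clock: 24.98
tcp_pos: [0.4323, 0.2155, 0.2153]
orientation: [2.778, 1.466, -0.003]
contact_force: [0.6, 1.4, 0.5]
grip_width: 0.0855
gripper_force: 0.0
```

>>> apply_moves(rows=[[0,0,0,0,0,-0.11],[0,0,0,0,0,-0.22],[0,0,0,0,0,-0.33],[0,0,0,0,0,-0.44],[0,0,0,0,0,-0.55]])

```text
clock: 25.6
tcp_pos: [0.4339, 0.2149, 0.2152]
orientation: [-1.907, -2.495, 0.002]
contact_force: [0.6, 0.2, -0.7]
grip_width: 0.0854
gripper_force: 0.0
```

Run:
```python
from h import *
plan([.40,.285,.2],np.radians(155),0)
```

```text
t 25.6 yaw 105.2 at [0.4339 0.2149 0.2152] q [ 0.08  0.27 -0.78  1.98  0.22  0.99 -0.53] 
  row [0.3061, -0.057, 0.061] [-0.0011, -0.0006, -0.5532]
```

>>> apply_moves(rows=[[0.1,-0.02,0.02,0,0,-0.11],[0.2,-0.04,0.04,0,0,-0.22],[0.3,-0.057,0.06,0,0,-0.33],[0.306,-0.057,0.06,0,0,-0.44],[0.306,-0.057,0.06,0,0,-0.55]])

```text
clock: 26.22
tcp_pos: [0.4002, 0.2856, 0.2002]
orientation: [-0.686, -3.064, 0.001]
contact_force: [-0.3, -0.3, 0.4]
grip_width: 0.0854
gripper_force: 0.0
```

>>> apply_moves(rows=[[0,0,0,0,0,0],[0,0,0,0,0,0]])

```text
clock: 26.48
tcp_pos: [0.4008, 0.2852, 0.2007]
orientation: [-0.702, -3.061, 0.001]
contact_force: [-0.1, -0.2, -0.3]
grip_width: 0.0854
gripper_force: 0.0
```

Run:
```python
from h import *
f=r.grab_frame("wrist");look(f,"purple_elephant_center");look(f,"jar_b_mid",k=3);cv2.imwrite("pics/w7.png",f["pixels"][:,:,::-1])
plan([.4,.285,.027],np.radians(155),0)
```

```text
purple_elephant_center lm 0.93 [326.9 168.5] [0.3925 0.2953 0.042 ]
  ol 0.65 [302. 115.  42.  94.] rect [381. 295.] [40. 93.] 68.8 mean [382. 295.] pca 159.6
jar_b_mid lm 0.65 [278.  260.4] [0.4747 0.1881 0.0225]
jar_b_mid lm 0.63 [262.8 204.9] [0.4022 0.2067 0.0225]
jar_b_mid lm 0.61 [240.7 147. ] [0.3314 0.2174 0.0225]
t 26.68 yaw 154.3 at [0.401  0.2854 0.2011] q [ 0.06  0.36 -0.96  1.97  0.35  0.99  0.05] 
  row [0.003, -0.0029, 0.6966] [-0.0001, 0.0001, -0.0078]
```

View pics/w7.png

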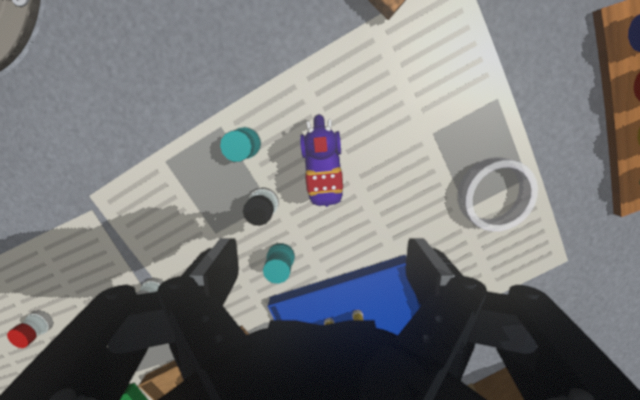

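Purple is at column 322, trunk at row 118 and blanket at row 185. The black jar (260,207) is about 80 mm to one side, so I narrow the opening to 0.7.

Run:
```python
from h import *
plan([.398,.291,.11],np.radians(159),0)
```

```text
t 26.68 yaw 154.3 at [0.401  0.2854 0.2011] q [ 0.06  0.36 -0.96  1.97  0.35  0.99  0.05] 
  row [0.0206, 0.0152, 0.3646] [-0.0001, 0.0001, -0.0523]
```

>>> apply_moves(rows=[[0.02,0.015,0.05,0,0,-0.05],[0.02,0.015,0.2,0,0,-0.05],[0.02,0.015,0.365,0,0,-0.05],[0.02,0.015,0.365,0,0,-0.05],[0.02,0.015,0.365,0,0,-0.05]], claw=0.7)

```text
clock: 27.3
tcp_pos: [0.3985, 0.2918, 0.1111]
orientation: [0.576, 3.088, 0.002]
contact_force: [0.2, 0.1, 0.6]
grip_width: 0.0601
gripper_force: 0.0
```

Run:
```python
from h import *
f=r.grab_frame("wrist");look(f,"purple_elephant_center");look(f,"jar_b_mid",k=3);cv2.imwrite("pics/w8.png",f["pixels"][:,:,::-1])
plan([.398,.291,.027],np.radians(159),0)
```

```text
purple_elephant_center lm 0.96 [317.8 193.6] [0.389  0.2923 0.042 ]
  ol 0.61 [289. 122.  54. 131.] rect [380. 295.] [39. 93.] 70.1 mean [380. 295.] pca 159.5
jar_b_mid lm 0.96 [229.8 233.6] [0.4001 0.2042 0.0225]
jar_b_mid lm 0.84 [206.7 151.6] [0.328  0.2185 0.0225]
jar_b_mid lm 0.56 [248.3 305.7] [0.4741 0.187  0.0225]
t 27.5 yaw 158.9 at [0.3989 0.2916 0.1113] q [-0.04  0.49 -0.89  2.05  0.51  0.84 -0.02] 
  row [0.0029, -0.0041, 0.3372] [0.0012, 0.001, -0.0017]
```

View pics/w8.png

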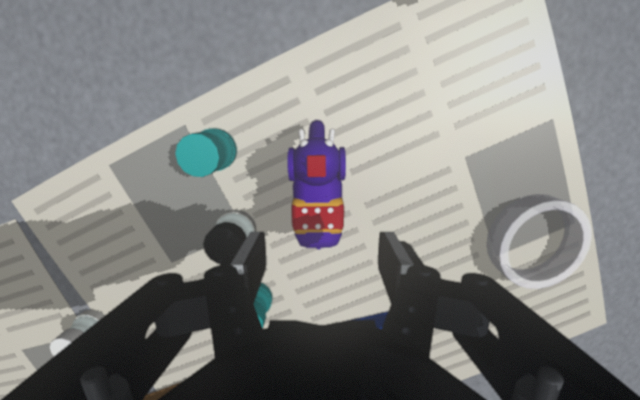

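The toy is at column 317 against a finger midpoint of about 321, and the black jar (228,240) is clear. I make a small correction and descend.

>>> apply_moves(rows=[[0.006,-0.01,0.05,0,0,0],[0.006,-0.01,0.15,0,0,0],[0.006,-0.01,0.25,0,0,0],[0.006,-0.01,0.335,0,0,0],[0.006,-0.01,0.335,0,0,0]])

```text
clock: 28.12
tcp_pos: [0.3946, 0.2882, 0.0247]
orientation: [-0.575, -3.086, 0.004]
contact_force: [-0.2, 0.3, -0.3]
grip_width: 0.0599
gripper_force: 0.0
```

>>> apply_moves(rows=[[0,0,0,0,0,0],[0,0,0,0,0,0],[0,0,0,0,0,0],[0,0,0,0,0,0],[0,0,0,0,0,0]], claw=0)

```text
clock: 28.75
tcp_pos: [0.3963, 0.2896, 0.0269]
orientation: [0.576, 3.087, 0.001]
contact_force: [-0.4, -0.8, 5.8]
grip_width: 0.0357
gripper_force: 40.5
```

>>> apply_moves(rows=[[0,0,-0.2,0,0,0],[0,0,-0.45,0,0,0],[0,0,-0.68,0,0,0],[0,0,-0.68,0,0,0]])

```text
clock: 29.25
tcp_pos: [0.3977, 0.2911, 0.2003]
orientation: [0.576, 3.082, 0.008]
contact_force: [0.1, 0.4, -1.3]
grip_width: 0.0356
gripper_force: 40.7
```

Run:
```python
from h import *
plan([.646+.016-.003,-.301,.2],np.radians(177),0)
```

```text
t 29.25 yaw 158.8 at [0.3977 0.2911 0.2003] q [ 0.07  0.36 -0.99  1.97  0.37  0.99  0.1 ] 
  row [-1.8298, -1.8314, -0.0003] [0.0034, 0.004, -0.2018]
```

>>> apply_moves(rows=[[-0.17,-0.17,0,0,0,-0.05],[-0.34,-0.34,0,0,0,-0.1],[-0.51,-0.51,0,0,0,-0.15],[-0.68,-0.68,0,0,0,-0.2],[-0.85,-0.85,0,0,0,-0.2]])

```text
clock: 29.88
tcp_pos: [0.517, 0.0119, 0.1949]
orientation: [-0.085, -3.139, 0.001]
contact_force: [0.4, -0.4, -0.8]
grip_width: 0.0357
gripper_force: 40.4
```

Run:
```python
from h import *
plan([.659,-.301,.2],np.radians(177),0)
```

```text
t 29.88 yaw 176.9 at [0.517  0.0119 0.1949] q [ 0.64  0.42 -0.98  1.92  0.41  1.02  1.  ] 
  row [-0.6346, -1.2193, -0.021] [-0.0003, -0.0012, -0.001]
```

>>> apply_moves(rows=[[-0.1,-0.2,-0.02,0,0,0],[-0.2,-0.4,-0.02,0,0,0],[-0.3,-0.6,-0.02,0,0,0],[-0.4,-0.8,-0.02,0,0,0],[-0.5,-1,-0.02,0,0,0]])

```text
clock: 30.5
tcp_pos: [0.6281, -0.2438, 0.1992]
orientation: [-0.086, -3.138, -0.0]
contact_force: [0.8, 0.4, -0.9]
grip_width: 0.0358
gripper_force: 40.4
```

>>> apply_moves(rows=[[-0.1,-0.18,0,0,0,0],[-0.13,-0.22,0,0,0,0],[-0.13,-0.22,0,0,0,0],[-0.13,-0.22,0,0,0,0]])

```text
clock: 31.0
tcp_pos: [0.6577, -0.2963, 0.2007]
orientation: [-0.081, -3.139, -0.002]
contact_force: [-0.6, 0.9, -1.0]
grip_width: 0.0358
gripper_force: 40.5
```

Run:
```python
from h import *
f=r.grab_frame("wrist");look(f,"orange_elephant_center",.045)
plan([.659,-.301,.031],np.radians(177),0)
```

```text
orange_elephant_center lm 0.67 [416.5 160. ] [ 0.6411 -0.1947  0.045 ]
  ol 0.88 [393. 118.  52.  88.] rect [ 644. -198.] [88. 52.] 0.8 mean [ 641. -196.] pca -176.4
t 31.15 yaw 177.0 at [ 0.6579 -0.2972  0.2015] q [ 0.84  0.72 -0.82  1.41  0.53  1.24  1.48] 
  row [-0.0053, -0.015, 0.6819] [-0.0, -0.0001, -0.0]
```

>>> apply_moves(rows=[[-0.005,-0.012,0.1,0,0,0],[-0.005,-0.012,0.25,0,0,0],[-0.005,-0.012,0.45,0,0,0],[-0.005,-0.012,0.65,0,0,0],[-0.005,-0.012,0.65,0,0,0]])

```text
clock: 31.78
tcp_pos: [0.6562, -0.3011, 0.034]
orientation: [-0.085, -3.134, -0.004]
contact_force: [-0.4, -0.4, -0.5]
grip_width: 0.0358
gripper_force: 41.2
```

>>> apply_moves(rows=[[0,0,0.01,0,0,0],[0,0,0.015,0,0,0],[0,0,0.015,0,0,0]])

```text
clock: 32.15
tcp_pos: [0.6596, -0.3021, 0.0362]
orientation: [0.086, 3.139, -0.001]
contact_force: [-0.9, -0.3, -0.3]
grip_width: 0.0355
gripper_force: 41.2
```

Another 6 mm to reach 0.0300.

>>> apply_moves(rows=[[0,0,0.01,0,0,0],[0,0,0.024,0,0,0],[0,0,0.024,0,0,0],[0,0,0.024,0,0,0]])

```text
clock: 32.65
tcp_pos: [0.6593, -0.302, 0.0291]
orientation: [0.086, 3.14, -0.0]
contact_force: [0.7, -0.9, 1.2]
grip_width: 0.0356
gripper_force: 41.3
```

>>> apply_moves(rows=[[0,0,0,0,0,0],[0,0,0,0,0,0],[0,0,0,0,0,0],[0,0,0,0,0,0]], claw=1)

```text
clock: 33.15
tcp_pos: [0.6591, -0.3018, 0.0289]
orientation: [-0.086, -3.14, -0.0]
contact_force: [-0.5, 0.3, 0.1]
grip_width: 0.0858
gripper_force: 0.0
```

>>> apply_moves(rows=[[0,0,-0.15,0,0,0],[0,0,-0.4,0,0,0],[0,0,-0.65,0,0,0],[0,0,-0.9,0,0,0],[0,0,-0.9,0,0,0]])

```text
clock: 33.78
tcp_pos: [0.6622, -0.3016, 0.261]
orientation: [0.086, 3.13, -0.004]
contact_force: [-0.4, -0.9, 0.0]
grip_width: 0.0854
gripper_force: 0.0
```

Run:
```python
from h import *
f=r.grab_frame("wrist");look(f,"purple_elephant_center",.045);cv2.imwrite("pics/w9.png",f["pixels"][:,:,::-1])
f=r.grab_frame("top");[look(f,n) for n in ("jar_a_mid","jar_c_mid")];look(f,"jar_b_mid",k=3)
f=r.grab_frame("scene");cv2.imwrite("pics/s9.png",cv2.resize(f["pixels"][90:290,200:500],None,fx=2.5,fy=2.5)[:,:,::-1])
```

```text
purple_elephant_center lm 0.64 [325.4 160.2] [ 0.6529 -0.297   0.045 ]
  ol 0.79 [305. 117.  35.  76.] rect [ 644. -302.] [40. 93.] 85.9 mean [ 645. -302.] pca 177.0
jar_a_mid lm 0.55 [276.9 214.2] [0.4374 0.0069 0.0225]
jar_c_mid lm 0.61 [223.4 223.2] [0.404  0.2003 0.0225]
jar_b_mid lm 0.63 [219.  244.8] [0.3255 0.2128 0.0225]
jar_b_mid lm 0.45 [222.3 225.2] [0.3967 0.2039 0.0225]
jar_b_mid lm 0.4 [228.2 201.9] [0.4827 0.1859 0.0225]
```

View pics/w9.png

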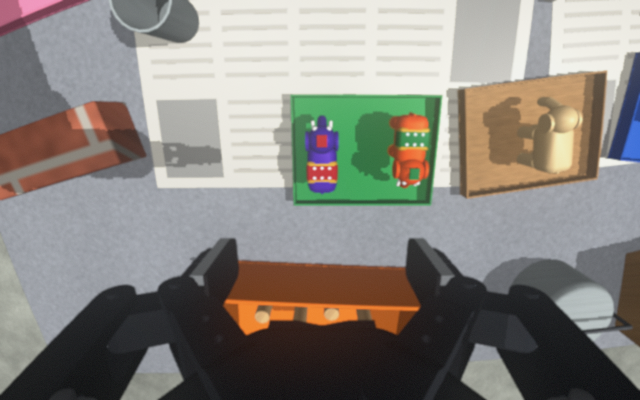

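View pics/s9.png

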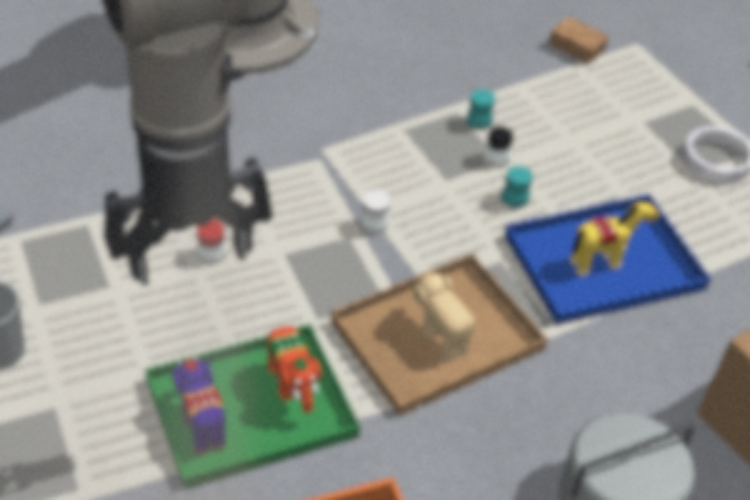

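The pictures show all four toys standing in the right trays: purple (322,155) and orange (410,150) in green, bare (555,135) in brown, and the horse in blue. The three jars are standing where they were.

```bash
python3 -c "
from bench import r
print(r.hand_in())"
```

```text
the job is handed in; nothing more can be done
None
```

I handed the job in at about 34 s: the final pictures show all four toys upright in their correct trays and the three jars standing where they were, though the hand-in returned no verdict.

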